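Change the reagent jars and tip the spent ones into the waste

TASK

Change the reagents of the pipetting station: clear all the spent jars from the reagent deck into the level tipping pan, swing its lever over to empty them all together into the yellow waste bin, and swing the empty pan back down level. Stand every fresh jar from the grey mat upright on the deck, each inside its own marked circle and with its barcode label facing the reader bar. Leave the tip box, wash bottle and hand scanner where they are.

Things in the scene. Friction and masses are not known exactly. Their poses are not given: they have to be found in the camera images.
- spent0: Straight-sided white jar, 58 mm in diameter, 70 mm high with its black cap, 60 mm in diameter, from 48 mm up; 0.09 to 0.18 kg. Origin: centre of its underside, z up; x points out through the middle of its barcode label (paper, 50 mm wide). SPENT: no paper seal on its cap; stands on the reagent deck at the start. 2 or 3 are present; an absent one reads None.
- spent1: Straight-sided white jar, 58 mm in diameter, 70 mm high with its black cap, 60 mm in diameter, from 48 mm up; 0.09 to 0.18 kg. Origin: centre of its underside, z up; x points out through the middle of its barcode label (paper, 50 mm wide). SPENT: no paper seal on its cap; stands on the reagent deck at the start. 2 or 3 are present; an absent one reads None.
- spent2: Straight-sided white jar, 58 mm in diameter, 70 mm high with its black cap, 60 mm in diameter, from 48 mm up; 0.09 to 0.18 kg. Origin: centre of its underside, z up; x points out through the middle of its barcode label (paper, 50 mm wide). SPENT: no paper seal on its cap; stands on the reagent deck at the start. 2 or 3 are present; an absent one reads None.
- fresh0: Straight-sided white jar, 58 mm in diameter, 70 mm high with its black cap, 60 mm in diameter, from 48 mm up; 0.09 to 0.18 kg. Origin: centre of its underside, z up; x points out through the middle of its barcode label (paper, 50 mm wide). FRESH: a white seal strip runs from the label over the cap to its middle; stands on the grey mat (4 mm thick) at the start. 2 or 3 are present; an absent one reads None.
- fresh1: Straight-sided white jar, 58 mm in diameter, 70 mm high with its black cap, 60 mm in diameter, from 48 mm up; 0.09 to 0.18 kg. Origin: centre of its underside, z up; x points out through the middle of its barcode label (paper, 50 mm wide). FRESH: a white seal strip runs from the label over the cap to its middle; stands on the grey mat (4 mm thick) at the start. 2 or 3 are present; an absent one reads None.
- fresh2: Straight-sided white jar, 58 mm in diameter, 70 mm high with its black cap, 60 mm in diameter, from 48 mm up; 0.09 to 0.18 kg. Origin: centre of its underside, z up; x points out through the middle of its barcode label (paper, 50 mm wide). FRESH: a white seal strip runs from the label over the cap to its middle; stands on the grey mat (4 mm thick) at the start. 2 or 3 are present; an absent one reads None.
- deck: Reagent deck, fixed: flat aluminium plate 135 (x) by 310 mm (y), 10 mm thick, with three marked circles of 90 mm diameter in a row along y; on its far (+x) edge the barcode reader, a grey bar 300 mm long, top 56 mm above the bench, its amber window facing the circles (-x). Origin under the plate's centre at bench height; x points from the circles to the reader, z up.
- bay0 (a point): Centre of the first marked round place, on top of the deck plate (8 mm to the -x side of the deck's centre line, at y = -95 mm in the deck's frame).
- bay1 (a point): Centre of the middle marked round place, on top of the deck plate.
- bay2 (a point): Centre of the last marked round place (y = +95 mm in the deck's frame).
- reader (a point): Middle of the reader's window, 81.5 mm from the middle place.
- station: Tipping waste station, fixed: base plate, two aluminium uprights (173 mm high, 128 mm either side of the middle) and an open yellow bin. Origin at bench height below the pivot axis, midway between the uprights; x points the way the pan pours (to the bin), y along the pivot axis towards the lever, z up. Pivot axis 160 mm above the bench.
- bin_floor (a point): Centre of the yellow waste bin's inner floor, 13 mm above the bench; axes as the station's. The bin is 245 mm (x) by 218 mm (y) inside; its walls are 133 mm high above the bench, but only 83 mm on the side under the pan.
- pan (a joint): Angle of the tipping pan, rad: 0 = level on its rest bar, grows as it tips towards the bin, stop at 2.1; the jars slide out by about 1.9. Stiff (0.28 N m friction; loaded it needs up to about 8 N at the grip). An empty pan stays where it is left; a loaded one let go halfway may sink back.
- pan_floor (a point): Centre of the flat floor of the pan, a stainless scoop in a trunnion cradle; turns with the pan, axes as the station's when level. Flat floor 122 (x) by 196 mm (y), 125 mm above the bench when level; walls 50 mm high, the front (+x) one flaring out at 45 degrees as pouring lip.
- pan_grip (a point): Middle of the lever's grip, a black cylinder 26 mm in diameter and 58 mm long, parallel to the station's y, 200 mm from its middle; it revolves freely on its spindle. The lever is fixed to the pan. The grip is 150 mm from the pivot axis; it leans 1.0 rad back from upright (to the station's -x) with the pan level, 1.0 rad forward at joint value 2.0.
- pan_hinge (a point): Point on the pivot axis, beside the middle of the lever's grip, 160 mm above the bench: the centre of the grip's arc.
- tipbox: Bystander: blue pipette tip box, 85 x 122 x 68 mm. Origin at the centre of its underside.
- washbottle: Bystander: white wash bottle with a red spout, 66 mm in diameter, 205 mm high. Origin at the centre of its underside.
- handscanner: Bystander: black hand-held barcode scanner upright in its foot, 100 x 80 mm, 155 mm high. Origin at the centre of its underside.

How it is judged:
By the outcome, as a careful person would: the job done as asked, in the order asked, and still so for the second after the job is handed in, with the robot touching nothing.
Of spent0, spent1, spent2 only 2 to 3 are there at a start; the rules pass over those that are not, and their reading is None.
Of fresh0, fresh1, fresh2 only 2 to 3 are there at a start; the rules pass over those that are not, and their reading is None.
At some moment in a run one of spent0, spent1, spent2, fresh0, fresh1, fresh2 may be knocked a few centimetres aside while the robot is not near it.
It also fails if it takes over 208 s, if anything falls off the work surface, if the arm or the gripper's body presses on something with over 40 N, if the wrist force passes 120 N, or if a joint passes its speed limit or range.

ROBOT

A 6-joint arm with a two-finger parallel gripper is mounted at the origin on the work surface. World frame = base frame: x ahead of the robot, y to its left, z up, the work surface at z = 0. Lengths are in m, angles in degrees, forces in N, time in s.
With the tool pointing down it reaches from about 0.275 to 0.875 m from the base axis. Payload 12.5 kg.
Tool frame: the origin (TCP) lies at the centre of the arm's flange, where the gripper is bolted on; the fingertips stand 173 mm ahead of it and the grasp point (between the pads) lies 155 mm ahead of it (manip.grip_point_offset is the distance from the TCP to the grasp point, in m); z points along the fingers, y is the direction in which the jaws open and shut (so a half turn about z gives the same grasp; the last joint's range is limited). The gripper opens to 85 mm and grips with 20 to 120 N. Pads are 22 mm wide; open, the fingers measure 114 mm over their backs; the gripper's body (76 mm by 85 mm) begins 54 mm behind the grasp point. The pads swing forward as they close: fully open they stand 13 mm farther back than shut.
Start: joints at [61.387, 20.094, 94.641, -0, 65.266, -4.847], TCP at [0.222, 0.503, 0.405] pointing down, gripper open.
Joint ranges: [-157.81, 157.81], [-45, 120.19], [0.68, 151.7], [-89.99, 269.99], [4.06, 180], [-164.3, 164.3]. Speed limits (degrees/s): [127.2, 127.2, 159.86, 180, 180, 180].

INTERFACE

Orientations are given as a 3x3 rotation matrix whose columns are the frame's x, y, z axes.
In Python, from station import telemetry, imaging, job_done, finder, manip gives the robot as it stands.
- The arm moves only by the shell command python3 -m jog 'ROWS' [FORCE]. ROWS is JSON, a list of rows, each an object with "grip": the opening, from 0 (shut) to 1 (fully open); "offset": the shift along the tool's x, y, z in m, a list of three; "yaw": the turn about the tool's z in rad. In form: [{"grip": grip, "offset": [x, y, z], "yaw": yaw}, ...]. A call has 1 to 8 rows; each row is the pose to reach, as a shift and turn from the pose measured when the call began, along the tool's axes at that moment; what a row does not reach only later rows make up. A row lasts 1/8 s, in which the tool goes at most 62.5 mm and 10.7 degrees, less where a joint would pass 70% of its speed; a pose out of reach is approached as far as the arm can. A call with a gripper value outside its range is refused whole. The fingers move at their own pace and stop on an object; FORCE is the grip in N (left out, the last holds). Time passes only in rows, so rows that repeat a pose let the fingers close. It gives the time, the measured TCP pose, the force and the opening at its end, in the units of the state.
- telemetry.sense(): the state, without advancing time (a new reading comes with each control period).
- imaging.grab_frame(name): name is "scene" or "side" or "wrist"; returns (picture, depth): 480x640x3 uint8, red, green, blue; 480x640 float32, m along the optical axis (not along the pixel's ray), 0 where there is no reading.
- imaging.camera_model(name): a dict with "fov_y" (degrees; the focal length in pixels is half the picture's height over the tangent of half this angle, whatever the lens; pixels are square), "cx", "cy" (the principal point, pixels), "rvec" (rotation vector, rad) and "tvec" (3), from world to camera coordinates, as OpenCV has them; the wrist camera has in their place "T_tool_cam" (4x4, takes a point from camera to tool coordinates, whose origin is the TCP and whose axes are the flange's). Camera axes: x right, y down, z forward; pixel columns grow to the right and rows downward; lengths in m; the calibration is good to about 2 mm. A picture is of the moment at which its call begins: read the wrist's pose just before it. camera_model takes no time and is no camera call.
- job_done(): hands the job in, once; it reports no verdict.
Trained networks look in the newest picture that a camera, given by its name, has taken for a name from the list of things; names that differ only in an ending like _2 or _b are one class to them, and where a whole thing is asked for, a point or a joint stands for the part that bears it (a point fixed in the world has none). Each returns a list of dicts, best first, with "score" (0 to 1); they miss things now and then, are a little off and sometimes report something else, mostly with a low value. They report only what shows in the picture. A call takes as long as a camera call.
- finder.search_frame(camera, target): "at" ([x, y, z] in m, in world coordinates, good to about 4 mm: the middle of the surface that is visible of it).
- finder.landmark_of(camera, target): "at" ([x, y, z] in m, in world coordinates, good to about 4 mm: a listed point, or the origin of a listed thing).
The state is a dict: "t": time; "joints": joint angles; "qvel": joint speeds; "joint_efforts": joint torques, N m; "tcp_pos": TCP position; "tool_rot": TCP orientation; "ft_force": force on the tool from outside, world axes, zero at the start; "wrist_torque": the same for the moment, N m; "gripper_width": finger opening in m.
Only numpy, scipy, OpenCV 4.12 (cv2) and the standard library are available. Lean on these libraries where they do the work, as an engineer would, in place of code of your own. Each camera call takes 0.05 s, during which the arm holds its last target. There are 200 camera calls.

## Working session

There is one attempt and no reset: what is moved stays moved. The work goes in short steps, Python scripts to look and compute and a shell command to move; the robot and the scene stay as the last step left them, time stands still between calls to the robot, and variables do not carry over. Pictures are saved under pics/ and viewed, about 12 in all and at most 16, crops included, and the job is handed in when it is done.

```bash
ls; mkdir -p pics; python3 - <<'E'
from station import telemetry, imaging
import cv2, numpy as np
s=telemetry.sense(); print(s)
print(imaging.camera_model("scene"),imaging.camera_model("side"),imaging.camera_model("wrist"))
a,_=imaging.grab_frame("scene"); b,_=imaging.grab_frame("side")
cv2.imwrite("pics/a1.png",a[:,:,::-1]); cv2.imwrite("pics/b1.png",b[:,:,::-1])
E
```

```text
pics
{'t': 0.0, 'joints': array([ 6.13877166e+01,  2.01263611e+01,  9.46776152e+01,  1.41467166e-03,
        6.52670620e+01, -4.84717292e+00]), 'qvel': array([-0.07974622,  0.03394779,  0.02709393,  0.05264707, -0.1188834 ,
       -0.03512214]), 'joint_efforts': array([-1.05017694e-03, -5.06088495e+01, -2.91404951e+01, -1.27944541e-04,
        4.53713161e-03,  6.25116172e-06]), 'tcp_pos': array([0.22155536, 0.50325991, 0.40413454]), 'tool_rot': array([[-9.15201024e-01,  4.02997158e-01, -6.13427346e-04],
       [ 4.02997605e-01,  9.15200398e-01, -1.07770208e-03],
       [ 1.27098075e-04, -1.23352380e-03, -9.99999231e-01]]), 'ft_force': array([-0.23324702,  0.52492605,  0.57902234]), 'wrist_torque': array([-0.00257829,  0.00810051, -0.05247617]), 'gripper_width': 0.08517992371054642}
{'fov_y': 43.91155573026549, 'cx': 311.7527278514275, 'cy': 239.48068651414192, 'rvec': array([ 1.88289937,  1.74056946, -0.60401525]), 'tvec': array([-0.12043638, -0.28864255,  1.87776973])} {'fov_y': 57.5444203085523, 'cx': 317.5713720522504, 'cy': 236.9767337915099, 'rvec': array([ 1.983232  , -0.76223318,  0.47613279]), 'tvec': array([-0.32219331,  0.33981463,  0.87715289])} {'fov_y': 64.92510784889139, 'cx': 315.93597730196274, 'cy': 244.34402913732723, 'T_tool_cam': array([[-2.62231788e-04, -9.60406225e-01, -2.78603327e-01,
         7.07978140e-02],
       [ 9.99998619e-01, -7.09040668e-04,  1.50298150e-03,
        -1.28075869e-03],
       [-1.64101388e-03, -2.78602548e-01,  9.60405085e-01,
         2.84924539e-02],
       [ 0.00000000e+00,  0.00000000e+00,  0.00000000e+00,
         1.00000000e+00]])}
```

View pics/a1.png

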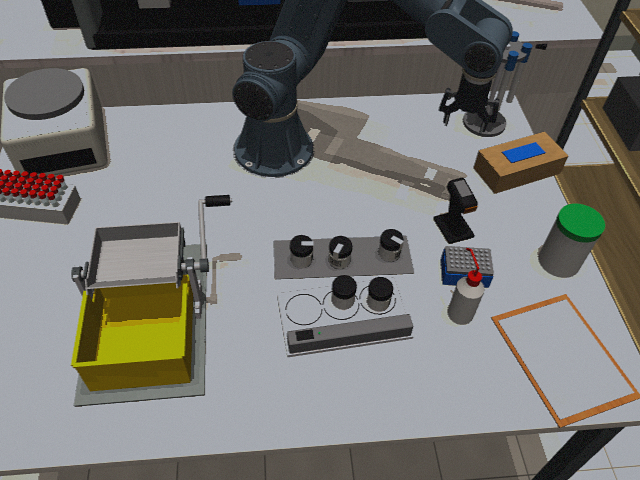

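View pics/b1.png

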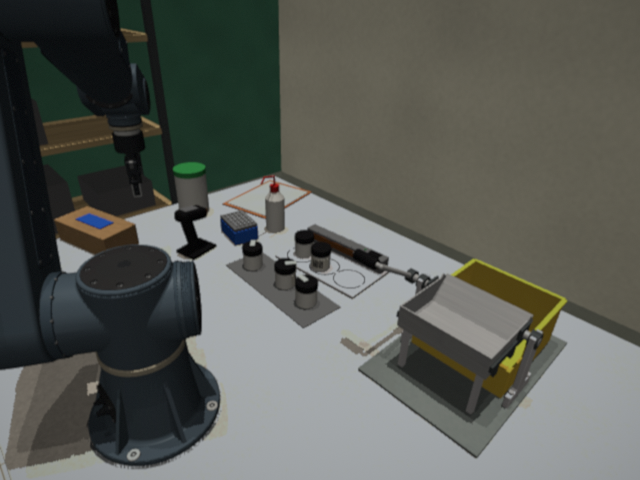

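```bash
cat > h.py <<'E'
from station import telemetry, imaging, finder
import cv2, numpy as np
def cam(n):
    m=imaging.camera_model(n); f=240/np.tan(np.radians(m["fov_y"]/2))
    K=np.array([[f,0,m["cx"]],[0,f,m["cy"]],[0,0,1]])
    if n=="wrist":
        s=telemetry.sense(); T=np.eye(4); T[:3,:3]=s["tool_rot"]; T[:3,3]=s["tcp_pos"]; return K,T@m["T_tool_cam"]
    T=np.eye(4); T[:3,:3]=cv2.Rodrigues(m["rvec"])[0]; T[:3,3]=m["tvec"]; return K,np.linalg.inv(T)
def cloud(n):
    K,T=cam(n); p,d=imaging.grab_frame(n); v,u=np.mgrid[:480,:640]
    c=np.stack([(u-K[0,2])/K[0,0]*d,(v-K[1,2])/K[1,1]*d,d],-1)@T[:3,:3].T+T[:3,3]; c[d==0]=np.nan
    return p,c
E
python3 - <<'E'
from h import *
for c in ("scene","side"):
    imaging.grab_frame(c)
    for t in ["spent0","fresh0","deck","station","bin_floor","pan_floor","pan_grip","pan_hinge","reader","bay0","bay1","bay2","tipbox","washbottle","handscanner"]:
        print(c,t,[(np.round(r["at"],3).tolist(),round(r["score"],2)) for r in finder.landmark_of(c,t)][:4])
E
```

```text
scene spent0 [([0.597, 0.242, 0.01], 0.94), ([0.606, 0.145, -0.001], 0.68), ([0.588, 0.154, 0.012], 0.61)]
scene fresh0 [([0.445, 0.291, 0.001], 0.73), ([0.449, 0.055, 0.005], 0.6), ([0.458, 0.155, 0.003], 0.56), ([0.365, 0.49, -0.002], 0.25)]
scene deck [([0.594, 0.237, 0.015], 0.61)]
scene station [([0.568, -0.341, -0.003], 0.72)]
scene bin_floor [([0.662, -0.342, 0.013], 0.87)]
scene pan_floor [([0.508, -0.344, 0.124], 0.98)]
scene pan_grip [([0.436, -0.143, 0.239], 0.66)]
scene pan_hinge [([0.564, -0.14, 0.159], 0.94)]
scene reader [([0.68, 0.153, 0.034], 0.92), ([0.433, -0.139, 0.239], 0.57)]
scene bay0 [([0.609, 0.05, 0.011], 0.8), ([0.601, 0.145, 0.014], 0.76), ([0.589, 0.241, 0.014], 0.76), ([0.679, 0.152, 0.036], 0.45)]
scene bay1 [([0.609, 0.05, 0.011], 0.8), ([0.601, 0.145, 0.014], 0.76), ([0.589, 0.241, 0.014], 0.76), ([0.679, 0.152, 0.036], 0.45)]
scene bay2 [([0.609, 0.05, 0.011], 0.8), ([0.601, 0.145, 0.014], 0.76), ([0.589, 0.241, 0.014], 0.76), ([0.679, 0.152, 0.036], 0.45)]
scene tipbox []
scene washbottle [([0.642, 0.441, 0.004], 0.57), ([0.586, 0.151, 0.01], 0.49)
[... 404 characters left out ...]
0.518, 0.487, -0.002], 0.19)]
side pan_floor [([0.505, -0.344, 0.128], 0.86)]
side pan_grip [([0.443, -0.142, 0.239], 0.89), ([0.605, 0.146, -0.003], 0.71)]
side pan_hinge [([0.563, -0.14, 0.159], 0.75)]
side reader [([0.679, 0.153, 0.033], 0.83)]
side bay0 [([0.611, 0.048, 0.008], 0.97), ([0.595, 0.237, 0.006], 0.85), ([0.602, 0.138, 0.008], 0.57)]
side bay1 [([0.611, 0.048, 0.008], 0.97), ([0.595, 0.237, 0.006], 0.85), ([0.602, 0.138, 0.008], 0.57)]
side bay2 [([0.611, 0.048, 0.008], 0.97), ([0.595, 0.237, 0.006], 0.85), ([0.602, 0.138, 0.008], 0.57)]
side tipbox [([0.519, 0.487, -0.001], 0.74)]
side washbottle [([0.643, 0.443, 0.001], 0.56)]
side handscanner [([0.362, 0.49, 0.002], 0.91)]
```

The scene view shows three fresh jars on the mat, at about (302,245), (341,248) and (392,240). Two spent jars stand on the deck at (344,289) and (380,291), with the bay at (304,309) empty. Next I measure caps and seal strips from depth in both views.

```bash
cat >> h.py <<'E'
G=0.155
def caps(c="scene",near=None):
    "cap tops: centre (min circle), height, seal direction deg"
    p,X=cloud(c); g=p.max(-1).astype(int); out=[]
    m=(X[...,2]>.064)&(X[...,2]<.09)&(X[...,0]>.38)&(X[...,0]<.655)&(X[...,1]>-.02)&(X[...,1]<.34)
    n,l,st,_=cv2.connectedComponentsWithStats(m.astype(np.uint8))
    for i in range(1,n):
        if st[i,4]<60: continue
        k=l==i; P=X[k]; z=np.percentile(P[:,2],60); t=np.abs(P[:,2]-z)<.004
        ctr,r=cv2.minEnclosingCircle((P[t,:2]*1000).astype(np.float32)); ctr=np.array(ctr)/1000
        w=(g[k][t]>np.median(g[k][t])+60); a=None
        w=w if w.sum()>5 else np.zeros_like(w)
        if w.any(): v=P[t,:2][w].mean(0)-ctr; a=round(float(np.degrees(np.arctan2(v[1],v[0]))))
        out.append((ctr.round(4).tolist(),round(float(z),4),round(r,1),a,int(w.sum()),int(t.sum())))
    return out
def go(x,y,zg,ang=None):
    "offset, yaw to put grasp point at x,y,zg with tool-y at world angle ang (mod 180)"
    s=telemetry.sense(); R=s["tool_rot"]; off=R.T@(np.array([x,y,zg+G])-s["tcp_pos"])
    c=np.degrees(np.arctan2(R[1,1],R[0,1])); yaw=0 if ang is None else np.radians((c-ang+90)%180-90)
    print("t",round(s["t"],2),"off",off.round(4).tolist(),"yaw",round(float(yaw),3),"angY",round(c,1),"grasp",(s["tcp_pos"]-[0,0,G]).round(4).tolist(),"j6",round(s["joints"][5],1),"w",round(s["gripper_width"],4),"F",s["ft_force"].round(1).tolist())
E
python3 - <<'E'
from h import *
for c in("scene","side"):
    for r in caps(c): print(c,r)
go(.59,.15,.27,4.5)
# reader bar top outline -> deck yaw
p,X=cloud("scene"); m=(X[...,2]>.05)&(X[...,2]<.062)&(X[...,0]>.66)&(X[...,0]<.76)&(X[...,1]>-.05)&(X[...,1]<.36)
(cx,cy),wh,a=cv2.minAreaRect((X[m][:,:2]*1000).astype(np.float32)); print("reader",cx,cy,wh,a)
m=(X[...,2]>.165)&(X[...,2]<.185)&(X[...,0]>.4)&(X[...,0]<.6)&(X[...,1]>-.46)&(X[...,1]<-.235)
print("pan",cv2.minAreaRect((X[m][:,:2]*1000).astype(np.float32)))
m=(X[...,2]>.243)&(X[...,2]<.27)&(X[...,0]>.38)&(X[...,0]<.5)&(X[...,1]>-.2)&(X[...,1]<-.08)
q=X[m]; print("grip",q.min(0),q.max(0))
E
```

```text
scene ([0.4459, 0.2917], 0.0724, 32.8, 60, 46, 284)
scene ([0.4494, 0.055], 0.0722, 31.4, 99, 51, 304)
scene ([0.4606, 0.1549], 0.0726, 31.5, -41, 52, 291)
scene ([0.5906, 0.1505], 0.0782, 32.1, None, 0, 354)
scene ([0.6032, 0.238], 0.0782, 31.6, None, 0, 339)
side ([0.6016, 0.2351], 0.0789, 34.2, 88, 17, 161)
side ([0.4423, 0.291], 0.0733, 30.7, 37, 43, 188)
side ([0.5875, 0.1479], 0.079, 32.3, None, 0, 190)
side ([0.4571, 0.1561], 0.0736, 32.8, -20, 55, 217)
side ([0.4439, 0.0538], 0.0736, 31.9, 67, 60, 258)
t 1.8 off [-0.4795, -0.1749, -0.0203] yaw 1.077 angY 66.2 grasp [0.2216, 0.5034, 0.2497] j6 -4.8 w 0.0855 F [-0.3, 0.3, 0.1]
reader 701.337158203125 151.85447692871094 (42.37791442871094, 299.0765380859375) 4.93910026550293
pan ((517.8255615234375, -347.6790771484375), (163.6129913330078, 224.87362670898438), 0.2194066345691681)
grip [ 0.42857556 -0.18494536  0.2430675 ] [ 0.45674942 -0.11042811  0.25644458]
```

```bash
python3 -m jog '[{"grip":1,"offset":[-0.06,-0.022,-0.02],"yaw":0.14},{"grip":1,"offset":[-0.12,-0.044,-0.02],"yaw":0.28},{"grip":1,"offset":[-0.18,-0.066,-0.02],"yaw":0.42},{"grip":1,"offset":[-0.24,-0.088,-0.02],"yaw":0.56},{"grip":1,"offset":[-0.3,-0.11,-0.02],"yaw":0.7},{"grip":1,"offset":[-0.36,-0.132,-0.02],"yaw":0.84},{"grip":1,"offset":[-0.42,-0.154,-0.02],"yaw":0.98},{"grip":1,"offset":[-0.48,-0.175,-0.02],"yaw":1.077}]' 40; python3 - <<'E'
from h import *
go(.589,.149,.067,4.9)
p,X=cloud("wrist"); go(.589,.149,.067,4.9)
cv2.imwrite("pics/w1.png",p[:,:,::-1])
E
```

```text
t: 2.85
tcp_pos: [0.5816, 0.1575, 0.4248]
tool_rot: [[-0.075, 0.997, 0.0], [0.997, 0.075, 0.0], [0.0, 0.0, -1.0]]
ft_force: [0.2, 1.5, -0.1]
gripper_width: 0.0857
t 2.85 off [-0.009, 0.0066, 0.2028] yaw -0.011 angY 4.3 grasp [0.5816, 0.1575, 0.2698] j6 6.4 w 0.0857 F [0.2, 1.5, -0.1]
t 2.9 off [-0.0038, 0.0029, 0.2025] yaw -0.018 angY 3.9 grasp [0.5854, 0.1529, 0.2695] j6 6.4 w 0.0856 F [0.2, -5.8, -1.6]
```

View pics/w1.png

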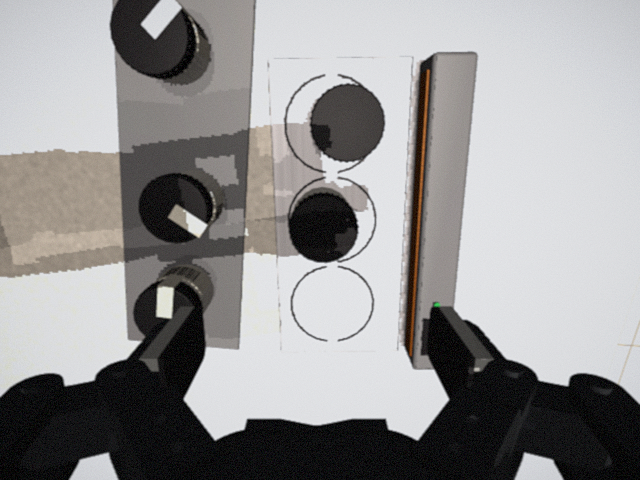

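```bash
python3 - <<'E'
from h import *
go(.589,.149,.067,4.9)
for r in caps("wrist"): print(r)
print([(np.round(r["at"],4).tolist(),round(r["score"],2)) for r in finder.landmark_of("wrist","bay1")])
go(.589,.149,.067,4.9)
E
```

```text
t 2.9 off [-0.0038, 0.0029, 0.2025] yaw -0.018 angY 3.9 grasp [0.5854, 0.1529, 0.2695] j6 6.4 w 0.0856 F [0.2, -5.8, -1.6]
([0.4439, 0.293], 0.0764, 30.9, 54, 794, 4641)
([0.5999, 0.2379], 0.0825, 30.4, -136, 37, 4661)
([0.4579, 0.1558], 0.0763, 30.8, -31, 638, 3809)
([0.5877, 0.1497], 0.0824, 30.4, -91, 79, 3689)
([0.4452, 0.0561], 0.0762, 30.5, 82, 563, 2105)
[([0.6082, 0.0516, 0.0117], 0.7)]
t 3.0 off [-0.0086, 0.0067, 0.2021] yaw -0.01 angY 4.3 grasp [0.5818, 0.1571, 0.2691] j6 6.4 w 0.0856 F [-1.1, -0.5, -0.3]
```

The wrist view shows the two unsealed spent jars at (325,228) and (347,122). The empty bay is at (333,303), and the three sealed jars stand on the mat at left. I'll take the spent jar in the middle bay first.

```bash
python3 -m jog '[{"grip":1,"offset":[-0.008,0.0055,0.06],"yaw":0},{"grip":1,"offset":[-0.008,0.0055,0.11],"yaw":0},{"grip":1,"offset":[-0.008,0.0055,0.15],"yaw":0},{"grip":1,"offset":[-0.008,0.0055,0.18],"yaw":0},{"grip":1,"offset":[-0.008,0.0055,0.195],"yaw":0},{"grip":1,"offset":[-0.008,0.0055,0.202],"yaw":0},{"grip":1,"offset":[-0.008,0.0055,0.202],"yaw":0}]' 40 >/dev/null; python3 -c "
from h import *
go(.588,.1495,.067,4.9)"; python3 -m jog '[{"grip":0,"offset":[0,0,0],"yaw":0},{"grip":0,"offset":[0,0,0],"yaw":0},{"grip":0,"offset":[0,0,0],"yaw":0},{"grip":0,"offset":[0,0,0],"yaw":0},{"grip":0,"offset":[0,0,0],"yaw":0},{"grip":0,"offset":[0,0,0],"yaw":0}]' 40
```

```text
t 3.88 off [-0.0003, 0.0001, 0.0007] yaw -0.01 angY 4.3 grasp [0.5879, 0.1498, 0.0677] j6 5.6 w 0.0853 F [0.8, 0.2, 0.7]
t: 4.62
tcp_pos: [0.5883, 0.1498, 0.2239]
tool_rot: [[-0.075, 0.997, 0.002], [0.997, 0.075, 0.0], [0.0, 0.002, -1.0]]
ft_force: [-0.1, 0.2, 6.5]
gripper_width: 0.0592
```

```bash
python3 -m jog '[{"grip":0,"offset":[0,0,-0.03],"yaw":0},{"grip":0,"offset":[0,0,-0.08],"yaw":0},{"grip":0,"offset":[0,0,-0.14],"yaw":0},{"grip":0,"offset":[0,0,-0.2],"yaw":0},{"grip":0,"offset":[-0.05,-0.01,-0.25],"yaw":0},{"grip":0,"offset":[-0.105,-0.024,-0.28],"yaw":0.02},{"grip":0,"offset":[-0.165,-0.038,-0.28],"yaw":0.03},{"grip":0,"offset":[-0.225,-0.052,-0.28],"yaw":0.04}]' >/dev/null; python3 -c "
from h import *
go(.506,-.389,.32,0)"
```

```text
t 5.62 off [-0.3141, -0.0584, 0.0292] yaw 0.036 angY 2.0 grasp [0.553, -0.073, 0.3494] j6 -14.4 w 0.0584 F [0.3, -0.6, -1.8]
```

```bash
python3 -m jog '[{"grip":0,"offset":[-0.06,-0.012,0],"yaw":0.01},{"grip":0,"offset":[-0.12,-0.023,0],"yaw":0.02},{"grip":0,"offset":[-0.18,-0.034,0],"yaw":0.03},{"grip":0,"offset":[-0.24,-0.046,0],"yaw":0.036},{"grip":0,"offset":[-0.29,-0.054,0],"yaw":0.036},{"grip":0,"offset":[-0.314,-0.0584,0.01],"yaw":0.036},{"grip":0,"offset":[-0.314,-0.0584,0.04],"yaw":0.036},{"grip":0,"offset":[-0.314,-0.0584,0.06],"yaw":0.036}]' >/dev/null; python3 - <<'E'
from h import *
p,X=cloud("scene")
m=(X[...,2]>.115)&(X[...,2]<.132)&(X[...,0]>.4)&(X[...,0]<.6)&(X[...,1]>-.46)&(X[...,1]<-.235)
print("floor",cv2.minAreaRect((X[m][:,:2]*1000).astype(np.float32)),np.median(X[m][:,2]))
go(.506,-.389,.185,0)
E
```

```text
floor ((518.322021484375, -345.9206237792969), (157.7377166748047, 222.41542053222656), 1.3387447595596313) 0.12354704425488827
t 6.67 off [-0.0012, 0.0002, 0.0997] yaw -0.0 angY -0.0 grasp [0.5059, -0.3882, 0.2847] j6 -41.7 w 0.0585 F [-0.3, -0.0, -4.6]
```

```bash
python3 -m jog '[{"grip":0,"offset":[-0.001,0,0.03],"yaw":0},{"grip":0,"offset":[-0.001,0,0.06],"yaw":0},{"grip":0,"offset":[-0.001,0,0.08],"yaw":0},{"grip":0,"offset":[-0.001,0,0.09],"yaw":0},{"grip":0,"offset":[-0.001,0,0.095],"yaw":0},{"grip":0,"offset":[-0.001,0,0.099],"yaw":0},{"grip":0,"offset":[-0.001,0,0.1],"yaw":0},{"grip":0,"offset":[-0.001,0,0.1],"yaw":0}]' >/dev/null; python3 -c "
from h import *
go(.506,-.389,.183,0)"
```

```text
t 7.67 off [-0.0002, 0.0002, 0.0021] yaw -0.0 angY -0.0 grasp [0.5058, -0.3888, 0.1851] j6 -41.8 w 0.0585 F [0.8, 0.1, -1.7]
```

Release, opening only part way, then rise and head back to the second spent jar.

```bash
python3 -m jog '[{"grip":0,"offset":[0,0,0.002],"yaw":0},{"grip":0.9,"offset":[0,0,0.002],"yaw":0},{"grip":0.9,"offset":[0,0,0.002],"yaw":0},{"grip":0.9,"offset":[0,0,0.002],"yaw":0},{"grip":0.9,"offset":[0,0,-0.02],"yaw":0},{"grip":1,"offset":[0,0,-0.06],"yaw":0},{"grip":1,"offset":[0,0,-0.12],"yaw":0},{"grip":1,"offset":[0.03,0,-0.16],"yaw":0}]' >/dev/null; python3 - <<'E'
from h import *
go(.6005,.2365,.30,4.9)
p,X=cloud("scene"); cv2.imwrite("pics/s2.png",cv2.resize(p[180:420,40:440,::-1],(800,480)))
for r in caps("scene"): print(r)
E
```

```text
t 8.68 off [0.5966, 0.0938, 0.049] yaw -0.087 angY -0.1 grasp [0.5055, -0.36, 0.3478] j6 -39.7 w 0.0856 F [0.3, 0.2, 0.1]
([0.4456, 0.2938], 0.0724, 32.0, 57, 53, 283)
([0.4498, 0.0526], 0.0729, 31.7, 96, 59, 297)
([0.4612, 0.1564], 0.0726, 32.3, -47, 56, 297)
([0.6023, 0.2371], 0.078, 31.6, None, 0, 344)
```

View pics/s2.png

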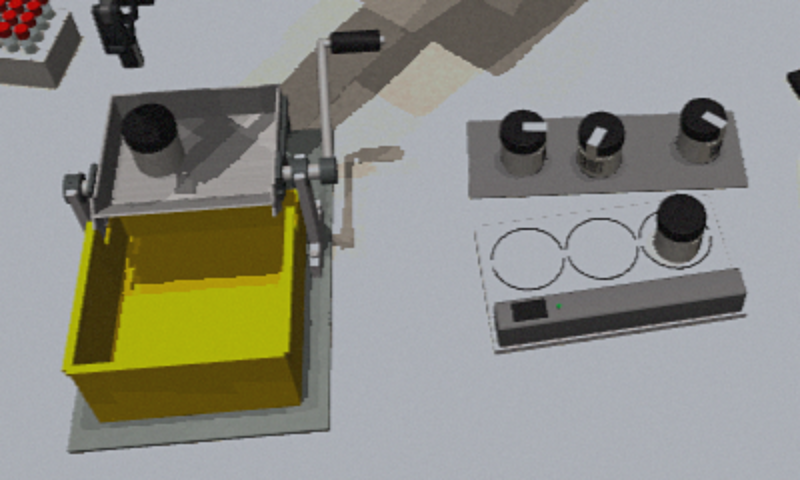

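The first jar stands upright in the pan at crop pixel (150,140). The last spent jar is still in its bay at (681,225).

```bash
python3 -m jog '[{"grip":1,"offset":[0.06,0.01,0],"yaw":-0.01},{"grip":1,"offset":[0.12,0.02,0],"yaw":-0.02},{"grip":1,"offset":[0.18,0.03,0],"yaw":-0.03},{"grip":1,"offset":[0.24,0.04,0],"yaw":-0.04},{"grip":1,"offset":[0.3,0.05,0],"yaw":-0.05},{"grip":1,"offset":[0.36,0.06,0.01],"yaw":-0.06},{"grip":1,"offset":[0.42,0.07,0.02],"yaw":-0.07},{"grip":1,"offset":[0.48,0.08,0.03],"yaw":-0.08}]' >/dev/null;  python3 -m jog '[{"grip":1,"offset":[0.06,0.005,0.03],"yaw":0},{"grip":1,"offset":[0.11,0.01,0.06],"yaw":0},{"grip":1,"offset":[0.11,0.01,0.06],"yaw":0},{"grip":1,"offset":[0.11,0.01,0.06],"yaw":0}]' >/dev/null; python3 - <<'E'
from h import *
go(.6005,.2365,.067,4.9)
for r in caps("wrist"): print(r)
E
```

```text
t 10.28 off [0.0014, 0.0124, 0.1922] yaw -0.004 angY 4.7 grasp [0.5872, 0.2344, 0.2591] j6 12.9 w 0.0854 F [0.1, -0.4, -0.1]
([0.4436, 0.2935], 0.0764, 31.1, 53, 919, 4783)
([0.5998, 0.2382], 0.0824, 30.4, -81, 62, 3989)
([0.4573, 0.1564], 0.0761, 30.3, -45, 393, 3015)
```

```bash
python3 -m jog '[{"grip":1,"offset":[0.003,0.012,0.05],"yaw":0},{"grip":1,"offset":[0.003,0.012,0.1],"yaw":0},{"grip":1,"offset":[0.003,0.012,0.14],"yaw":0},{"grip":1,"offset":[0.003,0.012,0.17],"yaw":0},{"grip":1,"offset":[0.003,0.012,0.185],"yaw":0},{"grip":1,"offset":[0.003,0.012,0.192],"yaw":0},{"grip":1,"offset":[0.003,0.012,0.192],"yaw":0}]' 40 >/dev/null; python3 -c "
from h import *
go(.600,.238,.067,4.9)"; python3 -m jog '[{"grip":0,"offset":[0,0,0],"yaw":0},{"grip":0,"offset":[0,0,0],"yaw":0},{"grip":0,"offset":[0,0,0],"yaw":0},{"grip":0,"offset":[0,0,0],"yaw":0},{"grip":0,"offset":[0,0,0],"yaw":0},{"grip":0,"offset":[0,0,-0.03],"yaw":0},{"grip":0,"offset":[0,0,-0.08],"yaw":0},{"grip":0,"offset":[0,0,-0.14],"yaw":0}]' 40 >/dev/null; python3 -c "
from h import *
go(.506,-.301,.35,0)"
```

```text
t 11.2 off [0.0007, -0.0006, 0.0017] yaw -0.005 angY 4.6 grasp [0.6006, 0.2373, 0.0687] j6 13.0 w 0.0853 F [0.1, -0.6, 0.6]
t 12.2 off [-0.5294, -0.1356, -0.1399] yaw 0.081 angY 4.6 grasp [0.5993, 0.2374, 0.2099] j6 13.0 w 0.0587 F [-0.2, 0.8, -1.1]
```

```bash
python3 -m jog '[{"grip":0,"offset":[0,0,-0.06],"yaw":0},{"grip":0,"offset":[-0.03,-0.01,-0.11],"yaw":0.01},{"grip":0,"offset":[-0.09,-0.024,-0.14],"yaw":0.02},{"grip":0,"offset":[-0.15,-0.038,-0.14],"yaw":0.03},{"grip":0,"offset":[-0.21,-0.053,-0.14],"yaw":0.04},{"grip":0,"offset":[-0.27,-0.068,-0.14],"yaw":0.05},{"grip":0,"offset":[-0.33,-0.083,-0.14],"yaw":0.06},{"grip":0,"offset":[-0.39,-0.098,-0.14],"yaw":0.07}]' >/dev/null; python3 -m jog '[{"grip":0,"offset":[-0.06,-0.014,0],"yaw":0.01},{"grip":0,"offset":[-0.11,-0.026,0],"yaw":0.01},{"grip":0,"offset":[-0.14,-0.034,0],"yaw":0.01},{"grip":0,"offset":[-0.145,-0.036,0],"yaw":0.01},{"grip":0,"offset":[-0.145,-0.036,0],"yaw":0.01}]' >/dev/null; python3 -c "
from h import *
go(.506,-.301,.186,0)"
```

```text
t 13.82 off [0.003, 0.0077, 0.1649] yaw 0.0 angY 0.0 grasp [0.4971, -0.3037, 0.3509] j6 -36.1 w 0.0589 F [-0.3, 0.0, -0.8]
```

```bash
python3 -m jog '[{"grip":0,"offset":[0.003,0.008,0.05],"yaw":0},{"grip":0,"offset":[0.003,0.008,0.1],"yaw":0},{"grip":0,"offset":[0.003,0.008,0.13],"yaw":0},{"grip":0,"offset":[0.003,0.008,0.15],"yaw":0},{"grip":0,"offset":[0.003,0.008,0.16],"yaw":0},{"grip":0,"offset":[0.003,0.008,0.164],"yaw":0},{"grip":0,"offset":[0.003,0.008,0.165],"yaw":0},{"grip":0,"offset":[0.003,0.008,0.166],"yaw":0}]' >/dev/null; python3 -c "
from h import *
go(.506,-.301,.183,0)"; python3 -m jog '[{"grip":0,"offset":[0,0,0.001],"yaw":0},{"grip":0.9,"offset":[0,0,0.001],"yaw":0},{"grip":0.9,"offset":[0,0,0.001],"yaw":0},{"grip":0.9,"offset":[0,0,0.001],"yaw":0},{"grip":0.9,"offset":[0,0,-0.02],"yaw":0},{"grip":1,"offset":[0,0,-0.06],"yaw":0},{"grip":1,"offset":[0,0,-0.12],"yaw":0},{"grip":1,"offset":[0.03,-0.01,-0.16],"yaw":0}]' >/dev/null; python3 -c "
from h import *
go(.438,-.142,.35,0)
p,X=cloud('scene');cv2.imwrite('pics/s3.png',cv2.resize(p[180:420,40:440,::-1],(800,480)))
imaging.grab_frame('scene')
for n in('pan_grip','pan_hinge'):print([(np.round(r['at'],4).tolist(),round(r['score'],2)) for r in finder.landmark_of('scene',n)])"
```

```text
t 14.82 off [0.0, -0.0004, 0.0026] yaw 0.0 angY 0.0 grasp [0.5064, -0.301, 0.1856] j6 -35.4 w 0.059 F [0.2, 0.7, -1.6]
t 15.82 off [0.1291, -0.0571, -0.0031] yaw -0.001 angY -0.1 grasp [0.495, -0.2712, 0.348] j6 -33.4 w 0.0858 F [0.8, 1.9, -0.5]
[([0.5915, 0.239, 0.0116], 0.61), ([0.4381, -0.1433, 0.2414], 0.58)]
[([0.5648, -0.1384, 0.1588], 0.71), ([0.446, 0.0546, 0.0081], 0.71)]
```

View pics/s3.png

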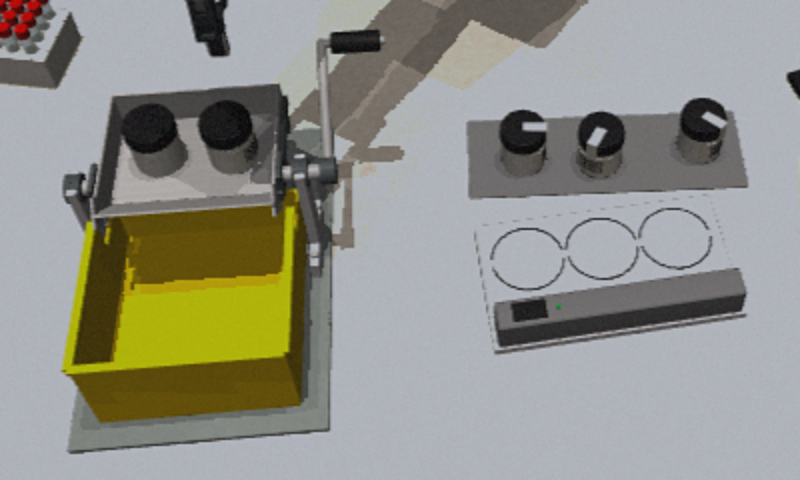

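Both spent jars stand in the pan, at (150,140) and (228,140) in the crop, and the deck is clear. Next is the lever.

```bash
python3 -m jog '[{"grip":1,"offset":[0.05,-0.025,0],"yaw":0},{"grip":1,"offset":[0.1,-0.05,0],"yaw":0},{"grip":1,"offset":[0.1295,-0.057,0],"yaw":0},{"grip":1,"offset":[0.1295,-0.057,0],"yaw":0},{"grip":1,"offset":[0.1295,-0.057,0.04],"yaw":0},{"grip":1,"offset":[0.1295,-0.057,0.08],"yaw":0},{"grip":1,"offset":[0.1295,-0.057,0.1],"yaw":0},{"grip":1,"offset":[0.1295,-0.057,0.106],"yaw":0}]' 60 >/dev/null; python3 -c "
from h import *
go(.438,-.142,.241,0)"; python3 -m jog '[{"grip":1,"offset":[0,0,0],"yaw":0},{"grip":0,"offset":[0,0,0],"yaw":0},{"grip":0,"offset":[0,0,0],"yaw":0},{"grip":0,"offset":[0,0,0],"yaw":0},{"grip":0,"offset":[0,0,0],"yaw":0},{"grip":0,"offset":[0,0,0],"yaw":0},{"grip":0,"offset":[0,0,0],"yaw":0},{"grip":0,"offset":[0,0,0],"yaw":0}]' 60 >/dev/null; python3 -c "
from h import *
go(.438,-.142,.241,0)
x,z=.565,.160
for k in range(1,33):
    a=-1+k*.0625
    print(k,round(.15*(np.sin(a)-np.sin(-1)),3),round(-.15*(np.cos(a)-np.cos(1)),3),end='; ')"
```

```text
t 17.02 off [0.0001, -0.0009, -0.0039] yaw 0.0 angY 0.0 grasp [0.439, -0.1421, 0.2371] j6 -23.8 w 0.0854 F [0.3, -0.4, 0.3]
t 18.02 off [0.0, -0.0006, -0.0039] yaw 0.001 angY 0.0 grasp [0.4386, -0.1421, 0.2371] j6 -23.8 w 0.0242 F [-6.2, -0.8, 2.2]
1 0.005 -0.008; 2 0.011 -0.015; 3 0.017 -0.022; 4 0.024 -0.029; 5 0.031 -0.035; 6 0.038 -0.041; 7 0.046 -0.046; 8 0.054 -0.051; 9 0.063 -0.055; 10 0.071 -0.059; 11 0.08 -0.062; 12 0.089 -0.064; 13 0.098 -0.066; 14 0.108 -0.068; 15 0.117 -0.069; 16 0.126 -0.069; 17 0.136 -0.069; 18 0.145 -0.068; 19 0.154 -0.066; 20 0.163 -0.064; 21 0.172 -0.062; 22 0.181 -0.059; 23 0.19 -0.055; 24 0.198 -0.051; 25 0.206 -0.046; 26 0.214 -0.041; 27 0.221 -0.035; 28 0.228 -0.029; 29 0.235 -0.022; 30 0.241 -0.015; 31 0.247 -0.008; 32 0.252 -0.0;
```

```bash
python3 -m jog '[{"grip":0,"offset":[0,0.005,-0.008],"yaw":0},{"grip":0,"offset":[0,0.011,-0.015],"yaw":0},{"grip":0,"offset":[0,0.017,-0.022],"yaw":0},{"grip":0,"offset":[0,0.024,-0.029],"yaw":0},{"grip":0,"offset":[0,0.031,-0.035],"yaw":0},{"grip":0,"offset":[0,0.038,-0.041],"yaw":0},{"grip":0,"offset":[0,0.046,-0.046],"yaw":0},{"grip":0,"offset":[0,0.054,-0.051],"yaw":0}]' 60; python3 -c "
from h import *
a=-1+16*.0625
go(.565+.15*np.sin(a),-.142,.160+.15*np.cos(a)-.004,0)"
```

```text
t: 19.02
tcp_pos: [0.4929, -0.1416, 0.4422]
tool_rot: [[-0.001, 1.0, 0.003], [1.0, 0.001, -0.0], [-0.0, 0.003, -1.0]]
ft_force: [7.3, 0.6, -24.3]
gripper_width: 0.0244
t 19.02 off [-0.0005, 0.0722, -0.0186] yaw 0.001 angY 0.0 grasp [0.4929, -0.1416, 0.2872] j6 -21.3 w 0.0244 F [7.3, 0.6, -24.3]
```

```bash
python3 -m jog '[{"grip":0,"offset":[0,0.009,-0.002],"yaw":0},{"grip":0,"offset":[0,0.017,-0.006],"yaw":0},{"grip":0,"offset":[0,0.026,-0.009],"yaw":0},{"grip":0,"offset":[0,0.035,-0.011],"yaw":0},{"grip":0,"offset":[0,0.044,-0.013],"yaw":0},{"grip":0,"offset":[0,0.054,-0.015],"yaw":0},{"grip":0,"offset":[0,0.063,-0.016],"yaw":0},{"grip":0,"offset":[0,0.072,-0.016],"yaw":0}]' 60; python3 -c "
from h import *
a=-1+24*.0625
go(.565+.15*np.sin(a),-.142,.160+.15*np.cos(a)-.006,0)"
```

```text
t: 20.02
tcp_pos: [0.5653, -0.1407, 0.4596]
tool_rot: [[-0.001, 1.0, 0.003], [1.0, 0.001, 0.002], [0.002, 0.003, -1.0]]
ft_force: [-2.2, 8.6, 2.4]
gripper_width: 0.0246
t 20.02 off [-0.0014, 0.0716, 0.0191] yaw 0.001 angY 0.1 grasp [0.5653, -0.1407, 0.3046] j6 -18.7 w 0.0246 F [-2.2, 8.6, 2.4]
```

```bash
python3 -m jog '[{"grip":0,"offset":[0,0.009,0],"yaw":0},{"grip":0,"offset":[0,0.018,0.001],"yaw":0},{"grip":0,"offset":[0,0.028,0.003],"yaw":0},{"grip":0,"offset":[0,0.037,0.005],"yaw":0},{"grip":0,"offset":[0,0.046,0.007],"yaw":0},{"grip":0,"offset":[0,0.055,0.01],"yaw":0},{"grip":0,"offset":[0,0.063,0.014],"yaw":0},{"grip":0,"offset":[0,0.071,0.018],"yaw":0}]' 60; python3 -c "
from h import *
for a in(.9,1.0,1.03):go(.565+.15*np.sin(a),-.142,.160+.15*np.cos(a)-.006,0)"
```

```text
t: 21.02
tcp_pos: [0.6367, -0.1398, 0.4411]
tool_rot: [[-0.002, 1.0, 0.001], [1.0, 0.002, 0.004], [0.004, 0.001, -1.0]]
ft_force: [-5.7, 7.1, -6.6]
gripper_width: 0.0242
t 21.02 off [-0.0024, 0.0457, 0.0389] yaw 0.002 angY 0.1 grasp [0.6367, -0.1398, 0.2861] j6 -16.7 w 0.0242 F [-5.7, 7.1, -6.6]
t 21.02 off [-0.0025, 0.0544, 0.0511] yaw 0.002 angY 0.1 grasp [0.6367, -0.1398, 0.2861] j6 -16.7 w 0.0242 F [-5.7, 7.1, -6.6]
t 21.02 off [-0.0025, 0.0568, 0.0549] yaw 0.002 angY 0.1 grasp [0.6367, -0.1398, 0.2861] j6 -16.7 w 0.0242 F [-5.7, 7.1, -6.6]
```

```bash
python3 -m jog '[{"grip":0,"offset":[0,0.008,0.005],"yaw":0},{"grip":0,"offset":[0,0.016,0.01],"yaw":0},{"grip":0,"offset":[0,0.023,0.016],"yaw":0},{"grip":0,"offset":[0,0.03,0.022],"yaw":0},{"grip":0,"offset":[0,0.037,0.029],"yaw":0},{"grip":0,"offset":[0,0.043,0.036],"yaw":0},{"grip":0,"offset":[0,0.049,0.043],"yaw":0},{"grip":0,"offset":[0,0.054,0.05],"yaw":0}]' 60 >/dev/null;python3 -m jog '[{"grip":0,"offset":[0,0.002,0.003],"yaw":0},{"grip":0,"offset":[0,0.002,0.003],"yaw":0},{"grip":0,"offset":[0,0.002,0.003],"yaw":0},{"grip":0,"offset":[0,0.002,0.003],"yaw":0},{"grip":0,"offset":[0,0.002,0.003],"yaw":0}]' 60;  python3 -c "
from h import *
p,X=cloud('scene');cv2.imwrite('pics/s4.png',cv2.resize(p[150:420,40:440,::-1],(800,540)))
go(.565+.15*np.sin(1),-.142,.160+.15*np.cos(1)-.006,0)"
```

```text
t: 22.65
tcp_pos: [0.693, -0.139, 0.3875]
tool_rot: [[-0.002, 1.0, -0.002], [1.0, 0.002, 0.005], [0.005, -0.002, -1.0]]
ft_force: [-4.5, 3.2, -5.1]
gripper_width: 0.0241
t 22.7 off [-0.003, -0.0017, -0.0025] yaw 0.002 angY 0.1 grasp [0.6929, -0.139, 0.2326] j6 -15.3 w 0.0241 F [-5.0, 2.5, -4.5]
```

View pics/s4.png

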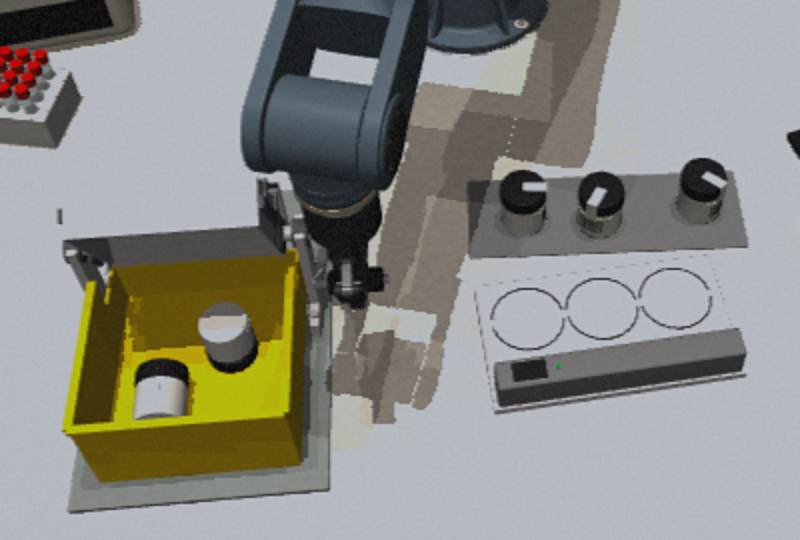

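Both jars lie in the bin, at (160,388) and (227,335). Now I swing the empty pan back.

```bash
python3 -m jog '[{"grip":0,"offset":[0,-0.007,-0.01],"yaw":0},{"grip":0,"offset":[0,-0.014,-0.019],"yaw":0},{"grip":0,"offset":[0,-0.023,-0.029],"yaw":0},{"grip":0,"offset":[0,-0.032,-0.037],"yaw":0},{"grip":0,"offset":[0,-0.043,-0.045],"yaw":0},{"grip":0,"offset":[0,-0.053,-0.052],"yaw":0},{"grip":0,"offset":[0,-0.065,-0.058],"yaw":0},{"grip":0,"offset":[0,-0.076,-0.062],"yaw":0}]' 60 ;  python3 -c "
from h import *
for a in np.linspace(.27,-.35,8):go(.565+.15*np.sin(a),-.141,.160+.15*np.cos(a)-.006,0)" | cut -c1-40
```

```text
t: 23.7
tcp_pos: [0.6163, -0.1399, 0.4505]
tool_rot: [[-0.002, 1.0, -0.0], [1.0, 0.002, 0.004], [0.004, -0.0, -1.0]]
ft_force: [-1.0, -5.8, -5.4]
gripper_width: 0.0242
t 23.7 off [-0.001, -0.0113, -0.0031] ya
t 23.7 off [-0.001, -0.0242, -0.0061] ya
t 23.7 off [-0.001, -0.0374, -0.0079] ya
t 23.7 off [-0.001, -0.0507, -0.0085] ya
t 23.7 off [-0.0009, -0.0639, -0.008] ya
t 23.7 off [-0.0009, -0.0771, -0.0063] y
t 23.7 off [-0.0009, -0.0901, -0.0034] y
t 23.7 off [-0.0009, -0.1027, 0.0006] ya
```

```bash
python3 -m jog '[{"grip":0,"offset":[0,-0.011,-0.003],"yaw":0},{"grip":0,"offset":[0,-0.024,-0.006],"yaw":0},{"grip":0,"offset":[0,-0.037,-0.008],"yaw":0},{"grip":0,"offset":[0,-0.051,-0.0085],"yaw":0},{"grip":0,"offset":[0,-0.064,-0.008],"yaw":0},{"grip":0,"offset":[0,-0.077,-0.006],"yaw":0},{"grip":0,"offset":[0,-0.09,-0.003],"yaw":0},{"grip":0,"offset":[0,-0.103,0.001],"yaw":0}]' 60 ;  python3 -c "
from h import *
for a in np.linspace(-.43,-1,8):go(.565+.15*np.sin(a),-.142,.160+.15*np.cos(a)-.005,0)" | cut -c1-40
```

```text
t: 24.7
tcp_pos: [0.5127, -0.1409, 0.4506]
tool_rot: [[-0.001, 1.0, 0.003], [1.0, 0.001, 0.0], [0.0, 0.003, -1.0]]
ft_force: [3.5, -14.3, -4.9]
gripper_width: 0.0245
t 24.7 off [-0.0011, -0.0103, 0.0043] ya
t 24.7 off [-0.001, -0.0212, 0.0098] yaw
t 24.7 off [-0.001, -0.0316, 0.0161] yaw
t 24.7 off [-0.001, -0.0414, 0.0233] yaw
t 24.7 off [-0.001, -0.0507, 0.0313] yaw
t 24.7 off [-0.001, -0.0593, 0.04] yaw 0
t 24.7 off [-0.001, -0.0671, 0.0494] yaw
t 24.7 off [-0.001, -0.0741, 0.0593] yaw
```

```bash
python3 -m jog '[{"grip":0,"offset":[-0.001,-0.01,0.004],"yaw":0},{"grip":0,"offset":[-0.001,-0.021,0.01],"yaw":0},{"grip":0,"offset":[-0.001,-0.032,0.016],"yaw":0},{"grip":0,"offset":[-0.001,-0.041,0.023],"yaw":0},{"grip":0,"offset":[-0.001,-0.051,0.031],"yaw":0},{"grip":0,"offset":[-0.001,-0.059,0.04],"yaw":0},{"grip":0,"offset":[-0.001,-0.067,0.05],"yaw":0},{"grip":0,"offset":[-0.001,-0.074,0.059],"yaw":0}]' 60 ; python3 -m jog '[{"grip":0,"offset":[0,0,0.001],"yaw":0},{"grip":0,"offset":[0,0,0.001],"yaw":0}]' 60
```

```text
t: 25.7
tcp_pos: [0.4381, -0.1422, 0.391]
tool_rot: [[-0.001, 1.0, 0.002], [1.0, 0.001, -0.001], [-0.001, 0.002, -1.0]]
ft_force: [0.1, -3.3, 1.2]
gripper_width: 0.0246
t: 25.95
tcp_pos: [0.4378, -0.1423, 0.3905]
tool_rot: [[-0.001, 1.0, 0.003], [1.0, 0.001, -0.001], [-0.001, 0.003, -1.0]]
ft_force: [-4.5, 1.3, 10.6]
gripper_width: 0.0244
```

```bash
python3 -m jog '[{"grip":1,"offset":[0,0,0],"yaw":0},{"grip":1,"offset":[0,0,0],"yaw":0},{"grip":1,"offset":[0,0,0],"yaw":0},{"grip":1,"offset":[0,0,0],"yaw":0},{"grip":1,"offset":[0,0,-0.04],"yaw":0},{"grip":1,"offset":[0,0,-0.09],"yaw":0},{"grip":1,"offset":[0.05,0,-0.1],"yaw":0},{"grip":1,"offset":[0.11,0,-0.1],"yaw":0}]' 60 >/dev/null;  python3 - <<'E'
from h import *
p,X=cloud('scene');cv2.imwrite('pics/s5.png',cv2.resize(p[150:420,40:440,::-1],(800,540)))
m=(X[...,2]>.10)&(X[...,2]<.15)&(X[...,0]>.46)&(X[...,0]<.55)&(X[...,1]>-.42)&(X[...,1]<-.27)
q=X[m]; A=np.c_[q[:,:2],np.ones(len(q))]; print("pan floor plane",np.linalg.lstsq(A,q[:,2],rcond=None)[0],q[:,2].mean())
for r in caps("scene"): print(r)
go(.446,.055,.25,40)
E
```

```text
pan floor plane [ 0.00318473 -0.00168423  0.12113041] 0.12332294064022131
([0.4461, 0.2921], 0.073, 31.6, 56, 46, 276)
([0.4503, 0.0526], 0.0727, 32.5, 98, 50, 293)
([0.4612, 0.1557], 0.0727, 32.1, -41, 50, 310)
t 27.05 off [0.0833, 0.0092, 0.0857] yaw -0.692 angY 0.3 grasp [0.437, -0.0284, 0.3356] j6 -10.2 w 0.0853 F [0.1, -0.4, -0.4]
```

View pics/s5.png

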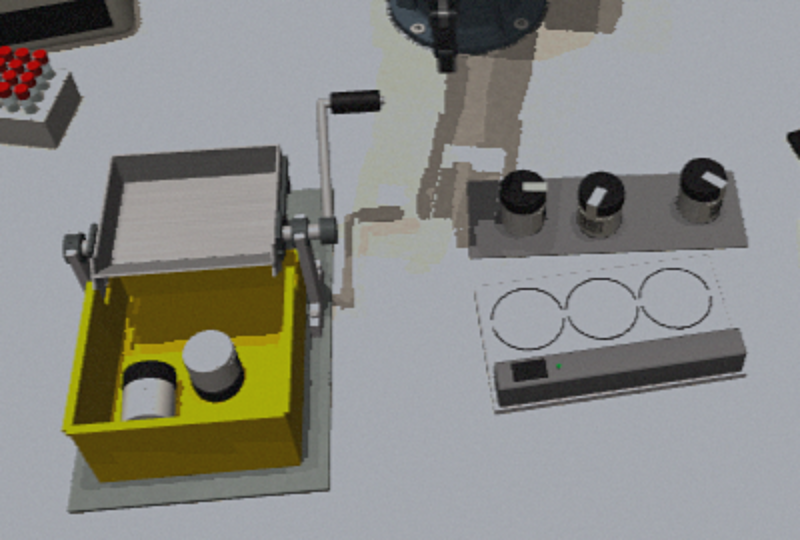

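Pan empty and level, both jars in the bin at (148,390) and (212,362). Next I hover over the mat and measure seal angles and bay circles with the wrist camera.

```bash
python3 -m jog '[{"grip":1,"offset":[0.04,0.02,0],"yaw":-0.03},{"grip":1,"offset":[0.09,0.045,0],"yaw":-0.06},{"grip":1,"offset":[0.13,0.065,0],"yaw":-0.08},{"grip":1,"offset":[0.13,0.065,0],"yaw":-0.08},{"grip":1,"offset":[0.13,0.065,0],"yaw":-0.08}]' 40 >/dev/null; cat >> h.py <<'E'
def fresh():
    p,X=cloud("wrist"); g=p.min(-1).astype(int)
    top=(X[...,2]>.068)&(X[...,2]<.088)&(X[...,0]>.36)&(X[...,0]<.66)&(X[...,1]>-.05)&(X[...,1]<.36)
    n,l,st,_=cv2.connectedComponentsWithStats(top.astype(np.uint8))
    for i in range(1,n):
        if st[i,4]<500: continue
        k=l==i; (x,y),r=cv2.minEnclosingCircle((X[k][:,:2]*1000).astype(np.float32)); c=np.array([x,y])/1000
        w=k&(g>110); P=X[w][:,:2]
        if len(P)<50: print(c.round(4),"no seal",len(P)); continue
        v=P.mean(0)-c; (_,(a,b),_)=cv2.minAreaRect((P*1000).astype(np.float32)); d=np.linalg.svd(P-P.mean(0),full_matrices=False)[2][0]; d=d*np.sign(d@v)
        print(c.round(4),"r",round(r,1),"z",np.median(X[k][:,2]).round(4),"centroid deg",np.degrees(np.arctan2(v[1],v[0])).round(1),"axis",np.degrees(np.arctan2(d[1],d[0])).round(1),"rect",round(a),round(b),len(P))
    return p,X
E
python3 - <<'E'
from h import *
p,X=fresh(); cv2.imwrite("pics/w2.png",p[:,:,::-1])
print([(np.round(r["at"],4).tolist(),round(r["score"],2)) for r in finder.landmark_of("wrist","bay1")])
# circle centres: dark thin lines on deck plate
g=cv2.cvtColor(p,cv2.COLOR_RGB2GRAY); bh=cv2.morphologyEx(g,cv2.MORPH_BLACKHAT,np.ones((9,9)))
on=(abs(X[...,2]-.012)<.008)&(X[...,0]>.55)&(X[...,0]<.655)&(bh>40); P=X[on][:,:2]
for b in([.61,.05],[.602,.144],[.595,.239]):
    b=np.array(b)
    for _ in range(6):
        d=np.linalg.norm(P-b,axis=1); Q=P[abs(d-.045)<.005]
        s=np.linalg.lstsq(np.c_[2*Q,np.ones(len(Q))],(Q**2).sum(1),rcond=None)[0]; b=s[:2]
    print("bay",b.round(4),"r",np.sqrt(s[2]+b@b).round(4),len(Q))
go(.446,.055,.25,40)
E
```

```text
[0.4436 0.2847] no seal 0
[0.4576 0.1559] r 31.0 z 0.0763 centroid deg -30.6 axis -30.8 rect 13 30 366
[0.4475 0.0551] no seal 2
[([0.5929, 0.237, 0.0078], 0.94), ([0.6102, 0.0494, 0.0124], 0.76), ([0.5993, 0.1464, 0.0065], 0.69)]
bay [0.6073 0.0491] r 0.0452 527
bay [0.5989 0.1435] r 0.0451 593
bay [0.5904 0.2381] r 0.0451 575
t 27.77 off [-0.0411, -0.059, 0.0857] yaw -0.614 angY 4.8 grasp [0.501, 0.101, 0.3359] j6 1.3 w 0.0856 F [0.1, -0.0, 1.0]
```

View pics/w2.png

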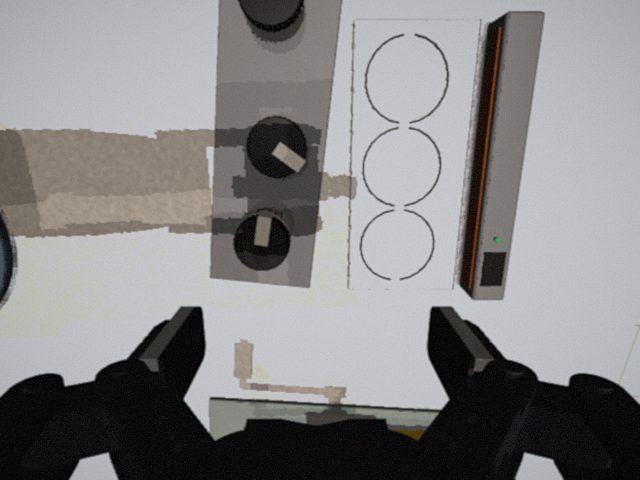

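The wrist view shows the bay circles clear and reader on their +x side. Jars A (262,240) and B (277,148) are in view, while C is cut off at the top. Next I go above A and take its seal angle from close by.

```bash
sed -i 's/g>110/g>75/' h.py; python3 -m jog '[{"grip":1,"offset":[-0.02,-0.03,0.03],"yaw":-0.16},{"grip":1,"offset":[-0.041,-0.059,0.06],"yaw":-0.32},{"grip":1,"offset":[-0.041,-0.059,0.066],"yaw":-0.48},{"grip":1,"offset":[-0.041,-0.059,0.066],"yaw":-0.614},{"grip":1,"offset":[-0.041,-0.059,0.066],"yaw":-0.614},{"grip":1,"offset":[-0.041,-0.059,0.066],"yaw":-0.614}]' 40 >/dev/null; python3 - <<'E'
from h import *
p,X=fresh(); cv2.imwrite("pics/w3.png",p[:,:,::-1])
go(.4465,.0555,.061,40)
E
```

```text
[0.4543 0.2796] no seal 0
[0.4574 0.1552] r 31.2 z 0.0765 centroid deg -29.0 axis -33.6 rect 34 62 746
[0.4463 0.0545] r 31.2 z 0.0764 centroid deg 83.4 axis 89.8 rect 33 62 585
t 28.57 off [0.0005, 0.0003, 0.2089] yaw -0.003 angY 39.9 grasp [0.4458, 0.0549, 0.2699] j6 -38.8 w 0.0854 F [0.2, -0.1, -0.2]
```

View pics/w3.png

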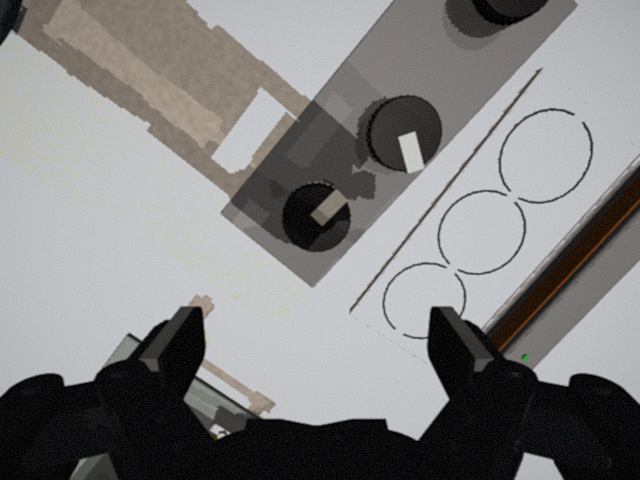

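```bash
sed -i 's/P=X\[w\]\[:,:2\]$/P=X[w][:,:2]; P=P[np.linalg.norm(P-c,axis=1)<.027]/' h.py; python3 - <<'E'
from h import *
fresh(); go(.4465,.055,.061,40)
E
```

```text
[0.4534 0.2789] no seal 2
[0.4575 0.1554] r 31.2 z 0.0765 centroid deg -29.6 axis -31.8 rect 16 28 658
[0.4464 0.0544] r 31.3 z 0.0764 centroid deg 84.3 axis 85.3 rect 27 14 490
t 28.62 off [0.0001, -0.0, 0.2089] yaw -0.002 angY 39.9 grasp [0.4459, 0.0549, 0.2699] j6 -38.8 w 0.0855 F [0.5, 0.3, 0.6]
```

```bash
python3 -m jog '[{"grip":1,"offset":[0,0,0.05],"yaw":0},{"grip":1,"offset":[0,0,0.1],"yaw":0},{"grip":1,"offset":[0,0,0.15],"yaw":0},{"grip":1,"offset":[0,0,0.18],"yaw":0},{"grip":1,"offset":[0,0,0.2],"yaw":0},{"grip":1,"offset":[0,0,0.208],"yaw":0},{"grip":1,"offset":[0,0,0.208],"yaw":0}]' 40 >/dev/null; python3 -c "
from h import *
go(.4463,.0547,.061,40)"; python3 -m jog '[{"grip":0,"offset":[0,0,0],"yaw":0},{"grip":0,"offset":[0,0,0],"yaw":0},{"grip":0,"offset":[0,0,0],"yaw":0},{"grip":0,"offset":[0,0,0],"yaw":0},{"grip":0,"offset":[0,0,0],"yaw":0},{"grip":0,"offset":[0,0,-0.03],"yaw":0},{"grip":0,"offset":[0,0,-0.07],"yaw":0},{"grip":0,"offset":[0,0,-0.1],"yaw":0}]' 40 >/dev/null; python3 -c "
from h import *
go(.6073,.0491,.15,-39)"
```

```text
t 29.5 off [0.0, -0.0005, 0.0009] yaw -0.002 angY 39.9 grasp [0.4467, 0.055, 0.0619] j6 -38.8 w 0.0855 F [-0.1, -0.1, 0.7]
t 30.5 off [-0.1077, 0.1198, 0.0147] yaw 1.376 angY 39.9 grasp [0.4463, 0.055, 0.1639] j6 -38.8 w 0.0587 F [-0.1, -0.9, -2.1]
```

```bash
python3 -m jog '[{"grip":0,"offset":[0,0,-0.02],"yaw":0.17},{"grip":0,"offset":[-0.02,0.02,-0.02],"yaw":0.34},{"grip":0,"offset":[-0.04,0.04,-0.02],"yaw":0.51},{"grip":0,"offset":[-0.06,0.065,-0.02],"yaw":0.68},{"grip":0,"offset":[-0.08,0.09,-0.01],"yaw":0.85},{"grip":0,"offset":[-0.095,0.11,0],"yaw":1.02},{"grip":0,"offset":[-0.108,0.12,0.01],"yaw":1.19},{"grip":0,"offset":[-0.108,0.12,0.015],"yaw":1.376}]' >/dev/null; python3 -m jog '[{"grip":0,"offset":[0,0,0],"yaw":0.03},{"grip":0,"offset":[0,0,0],"yaw":0.03},{"grip":0,"offset":[0,0,0],"yaw":0.03}]' > /dev/null; python3 -c "
from h import *
go(.6073,.0491,.069,-39)"
```

```text
t 31.88 off [-0.0006, -0.0012, 0.0807] yaw -0.034 angY -40.9 grasp [0.6082, 0.0488, 0.1497] j6 41.1 w 0.0585 F [0.0, -0.6, -2.4]
```

```bash
python3 -m jog '[{"grip":0,"offset":[0,-0.001,0.03],"yaw":-0.033},{"grip":0,"offset":[0,-0.001,0.055],"yaw":-0.033},{"grip":0,"offset":[0,-0.001,0.07],"yaw":-0.033},{"grip":0,"offset":[0,-0.001,0.078],"yaw":-0.033},{"grip":0,"offset":[0,-0.001,0.081],"yaw":-0.033},{"grip":0,"offset":[0,-0.001,0.081],"yaw":-0.033}]' >/dev/null; python3 -c "
from h import *
go(.6073,.0491,.068,-39)"; python3 -m jog '[{"grip":0,"offset":[0,0,0.001],"yaw":0},{"grip":0.9,"offset":[0,0,0.001],"yaw":0},{"grip":0.9,"offset":[0,0,0.001],"yaw":0},{"grip":0.9,"offset":[0,0,0.001],"yaw":0},{"grip":0.9,"offset":[0,0,-0.02],"yaw":0},{"grip":1,"offset":[0,0,-0.07],"yaw":0},{"grip":1,"offset":[0,0,-0.13],"yaw":0},{"grip":1,"offset":[0,0,-0.19],"yaw":0}]' >/dev/null;  python3 -c "
from h import *
go(.4575,.1555,.27,-20)
print(caps('scene'))"
```

```text
t 32.62 off [-0.0008, -0.0004, 0.0013] yaw -0.0 angY -39.0 grasp [0.6081, 0.0495, 0.0693] j6 39.3 w 0.0586 F [0.5, 0.4, -1.0]
t 33.62 off [-0.0115, -0.1825, -0.0097] yaw -0.332 angY -39.0 grasp [0.6066, 0.0495, 0.2613] j6 39.3 w 0.0854 F [0.3, 0.1, -0.1]
[([0.4474, 0.2924], 0.0723, 33.0, 68, 53, 281), ([0.461, 0.1558], 0.0724, 32.2, -42, 48, 287), ([0.6133, 0.0483], 0.0786, 32.0, 14, 47, 356)]
```

```bash
python3 -m jog '[{"grip":1,"offset":[-0.003,-0.05,-0.01],"yaw":-0.1},{"grip":1,"offset":[-0.006,-0.1,-0.01],"yaw":-0.2},{"grip":1,"offset":[-0.009,-0.15,-0.01],"yaw":-0.3},{"grip":1,"offset":[-0.0115,-0.1825,-0.01],"yaw":-0.332},{"grip":1,"offset":[-0.0115,-0.1825,-0.01],"yaw":-0.332},{"grip":1,"offset":[-0.0115,-0.1825,-0.01],"yaw":-0.332}]' 40 >/dev/null; python3 - <<'E'
from h import *
p,X=fresh(); cv2.imwrite("pics/w4.png",p[:,:,::-1])
go(.4575,.1555,.062,-20)
E
```

```text
[0.4435 0.2934] r 31.3 z 0.0764 centroid deg 47.3 axis 48.2 rect 28 16 769
[0.4574 0.156 ] r 31.1 z 0.0763 centroid deg -31.5 axis -31.3 rect 14 27 445
[0.6097 0.0505] r 31.5 z 0.0822 centroid deg 2.1 axis 6.9 rect 28 17 493
t 34.48 off [-0.0014, -0.0051, 0.2152] yaw -0.001 angY -20.0 grasp [0.4589, 0.1551, 0.2773] j6 33.4 w 0.0852 F [0.3, 0.2, 0.4]
```

```bash
python3 -m jog '[{"grip":1,"offset":[0,-0.001,0.05],"yaw":0},{"grip":1,"offset":[0,-0.001,0.08],"yaw":0},{"grip":1,"offset":[0,-0.001,0.08],"yaw":0}]' 40 >/dev/null; python3 -c "
from h import *
go(.4574,.1557,.062,-20); print(telemetry.sense()['tool_rot'].round(4))"
```

```text
t 34.85 off [-0.0005, -0.0043, 0.1335] yaw -0.002 angY -20.1 grasp [0.4597, 0.1548, 0.1956] j6 33.4 w 0.085 F [0.1, -0.8, 0.6]
[[ 0.3439  0.9389  0.0142]
 [ 0.939  -0.3439 -0.0011]
 [ 0.0038  0.0137 -0.9999]]
```

```bash
sed -i 's/np.array(\[x,y,zg+G\])-s\["tcp_pos"\]/np.array([x,y,zg])-R[:,2]*G-s["tcp_pos"]/; s/(s\["tcp_pos"\]-\[0,0,G\])/(s["tcp_pos"]+R[:,2]*G)/' h.py;  python3 -c "
from h import *
go(.4574,.1557,.062,-20); print(telemetry.sense()['tool_rot'].round(4))"
```

```text
t 34.85 off [-0.0011, -0.0064, 0.1335] yaw -0.002 angY -20.1 grasp [0.4619, 0.1546, 0.1956] j6 33.4 w 0.085 F [0.1, -0.8, 0.6]
[[ 0.3439  0.9389  0.0142]
 [ 0.939  -0.3439 -0.0011]
 [ 0.0038  0.0137 -0.9999]]
```

```bash
python3 -m jog '[{"grip":1,"offset":[-0.001,-0.0065,0.03],"yaw":0},{"grip":1,"offset":[-0.001,-0.0065,0.07],"yaw":0},{"grip":1,"offset":[-0.001,-0.0065,0.1],"yaw":0},{"grip":1,"offset":[-0.001,-0.0065,0.12],"yaw":0},{"grip":1,"offset":[-0.001,-0.0065,0.133],"yaw":0},{"grip":1,"offset":[-0.001,-0.0065,0.133],"yaw":0}]' 40 >/dev/null; python3 -c "
from h import *
go(.4574,.1557,.062,-20)"; python3 -m jog '[{"grip":0,"offset":[0,0,0],"yaw":0},{"grip":0,"offset":[0,0,0],"yaw":0},{"grip":0,"offset":[0,0,0],"yaw":0},{"grip":0,"offset":[0,0,0],"yaw":0},{"grip":0,"offset":[0,0,0],"yaw":0},{"grip":0,"offset":[0,0,-0.03],"yaw":0},{"grip":0,"offset":[0,0,-0.07],"yaw":0},{"grip":0,"offset":[0,0,-0.11],"yaw":0}]' 40 >/dev/null; python3 -c "
from h import *
go(.5989,.1435,.17,16.4); print(telemetry.sense()['tool_rot'][:,2].round(4))"
```

```text
t 35.6 off [-0.0002, -0.0005, 0.0007] yaw -0.002 angY -20.1 grasp [0.4579, 0.1557, 0.0627] j6 33.9 w 0.0855 F [-0.0, 0.1, 0.1]
t 36.6 off [0.0376, 0.1382, 0.0066] yaw -0.638 angY -20.1 grasp [0.4562, 0.1558, 0.1745] j6 33.8 w 0.0587 F [0.4, -1.0, -0.9]
[ 0.0147 -0.001  -0.9999]
```

```bash
python3 -m jog '[{"grip":0,"offset":[0.008,0.03,0],"yaw":-0.13},{"grip":0,"offset":[0.018,0.065,0],"yaw":-0.26},{"grip":0,"offset":[0.028,0.1,0],"yaw":-0.4},{"grip":0,"offset":[0.034,0.125,0],"yaw":-0.52},{"grip":0,"offset":[0.0376,0.138,0.006],"yaw":-0.638},{"grip":0,"offset":[0.0376,0.138,0.006],"yaw":-0.638},{"grip":0,"offset":[0.0376,0.138,0.006],"yaw":-0.638}]' >/dev/null; python3 -c "
from h import *
go(.5989,.1435,.069,16.4)"
```

```text
t 37.48 off [0.0001, -0.0008, 0.1019] yaw -0.002 angY 16.3 grasp [0.5982, 0.1437, 0.1709] j6 -6.9 w 0.0593 F [-0.3, -0.5, -1.2]
```

```bash
python3 -m jog '[{"grip":0,"offset":[0,-0.001,0.04],"yaw":0},{"grip":0,"offset":[0,-0.001,0.07],"yaw":0},{"grip":0,"offset":[0,-0.001,0.09],"yaw":0},{"grip":0,"offset":[0,-0.001,0.098],"yaw":0},{"grip":0,"offset":[0,-0.001,0.102],"yaw":0},{"grip":0,"offset":[0,-0.001,0.102],"yaw":0}]' >/dev/null; python3 -c "
from h import *
go(.5989,.1435,.069,16.4)"; python3 -m jog '[{"grip":0,"offset":[0,0,0.001],"yaw":0},{"grip":0.9,"offset":[0,0,0.001],"yaw":0},{"grip":0.9,"offset":[0,0,0.001],"yaw":0},{"grip":0.9,"offset":[0,0,0.001],"yaw":0},{"grip":0.9,"offset":[0,0,-0.02],"yaw":0},{"grip":1,"offset":[0,0,-0.07],"yaw":0},{"grip":1,"offset":[0,0,-0.13],"yaw":0},{"grip":1,"offset":[0,0,-0.19],"yaw":0}]' >/dev/null;  python3 -c "
from h import *
go(.4437,.2935,.27,30)
print(caps('scene'))"
```

```text
t 38.23 off [0.0003, -0.0003, 0.0012] yaw -0.002 angY 16.3 grasp [0.5993, 0.1433, 0.0702] j6 -6.9 w 0.059 F [-1.2, -1.0, 2.4]
t 39.23 off [0.1867, -0.1039, -0.009] yaw -0.24 angY 16.3 grasp [0.5959, 0.1434, 0.2637] j6 -6.9 w 0.0856 F [0.4, -0.5, 0.7]
[([0.4459, 0.2927], 0.0724, 32.1, 60, 50, 289), ([0.6028, 0.1415], 0.0784, 32.3, 7, 46, 354), ([0.6128, 0.0512], 0.0786, 32.0, 0, 67, 359)]
```

```bash
python3 -m jog '[{"grip":1,"offset":[0.05,-0.028,-0.01],"yaw":-0.06},{"grip":1,"offset":[0.1,-0.056,-0.01],"yaw":-0.12},{"grip":1,"offset":[0.15,-0.084,-0.01],"yaw":-0.18},{"grip":1,"offset":[0.187,-0.104,-0.01],"yaw":-0.24},{"grip":1,"offset":[0.187,-0.104,-0.01],"yaw":-0.24},{"grip":1,"offset":[0.187,-0.104,-0.01],"yaw":-0.24}]' 40 >/dev/null; python3 - <<'E'
from h import *
p,X=fresh(); go(.4437,.2935,.062,30)
E
```

```text
[0.4435 0.2929] r 31.1 z 0.0764 centroid deg 49.3 axis 48.2 rect 27 14 461
[0.5994 0.1429] r 31.6 z 0.0821 centroid deg 11.9 axis 14.1 rect 28 15 245
t 40.08 off [0.004, -0.0082, 0.2166] yaw -0.0 angY 30.0 grasp [0.4465, 0.2938, 0.2788] j6 -1.0 w 0.0854 F [0.4, -0.1, -0.8]
```

```bash
python3 -m jog '[{"grip":1,"offset":[0.0035,-0.008,0.05],"yaw":0},{"grip":1,"offset":[0.0035,-0.008,0.1],"yaw":0},{"grip":1,"offset":[0.0035,-0.008,0.15],"yaw":0},{"grip":1,"offset":[0.0035,-0.008,0.18],"yaw":0},{"grip":1,"offset":[0.0035,-0.008,0.205],"yaw":0},{"grip":1,"offset":[0.0035,-0.008,0.216],"yaw":0},{"grip":1,"offset":[0.0035,-0.008,0.216],"yaw":0}]' 40 >/dev/null; python3 -c "
from h import *
go(.4436,.2931,.062,30)"; python3 -m jog '[{"grip":0,"offset":[0,0,0],"yaw":0},{"grip":0,"offset":[0,0,0],"yaw":0},{"grip":0,"offset":[0,0,0],"yaw":0},{"grip":0,"offset":[0,0,0],"yaw":0},{"grip":0,"offset":[0,0,0],"yaw":0},{"grip":0,"offset":[0,0,-0.03],"yaw":0},{"grip":0,"offset":[0,0,-0.07],"yaw":0},{"grip":0,"offset":[0,0,-0.11],"yaw":0}]' 40 >/dev/null; python3 -c "
from h import *
go(.5904,.2381,.17,-13.4)"
```

```text
t 40.95 off [0.0008, -0.0006, 0.0005] yaw -0.001 angY 29.9 grasp [0.4445, 0.2927, 0.0625] j6 -0.3 w 0.0854 F [-0.2, -0.0, 0.2]
t 41.95 off [-0.1215, 0.102, 0.0087] yaw 0.756 angY 29.9 grasp [0.4412, 0.2926, 0.1744] j6 -0.5 w 0.059 F [0.6, 0.8, -0.5]
```

```bash
python3 -m jog '[{"grip":0,"offset":[-0.024,0.02,0],"yaw":0.13},{"grip":0,"offset":[-0.048,0.04,0],"yaw":0.26},{"grip":0,"offset":[-0.073,0.061,0],"yaw":0.4},{"grip":0,"offset":[-0.097,0.082,0],"yaw":0.53},{"grip":0,"offset":[-0.115,0.096,0.006],"yaw":0.66},{"grip":0,"offset":[-0.1215,0.102,0.008],"yaw":0.756},{"grip":0,"offset":[-0.1215,0.102,0.008],"yaw":0.756},{"grip":0,"offset":[-0.1215,0.102,0.008],"yaw":0.756}]' >/dev/null; python3 -c "
from h import *
go(.5904,.2381,.069,-13.4)"
```

```text
t 42.95 off [-0.001, -0.0025, 0.102] yaw 0.002 angY -13.3 grasp [0.59, 0.2383, 0.1711] j6 31.5 w 0.0591 F [-1.4, 0.1, -0.1]
```

```bash
python3 -m jog '[{"grip":0,"offset":[-0.001,-0.0025,0.04],"yaw":0},{"grip":0,"offset":[-0.001,-0.0025,0.07],"yaw":0},{"grip":0,"offset":[-0.001,-0.0025,0.09],"yaw":0},{"grip":0,"offset":[-0.001,-0.0025,0.098],"yaw":0},{"grip":0,"offset":[-0.001,-0.0025,0.102],"yaw":0},{"grip":0,"offset":[-0.001,-0.0025,0.102],"yaw":0}]' >/dev/null; python3 -c "
from h import *
go(.5904,.2381,.069,-13.4)"; python3 -m jog '[{"grip":0,"offset":[0,0,0.001],"yaw":0},{"grip":0.9,"offset":[0,0,0.001],"yaw":0},{"grip":0.9,"offset":[0,0,0.001],"yaw":0},{"grip":0.9,"offset":[0,0,0.001],"yaw":0},{"grip":0.9,"offset":[0,0,-0.02],"yaw":0},{"grip":1,"offset":[0,0,-0.07],"yaw":0},{"grip":1,"offset":[0,0,-0.13],"yaw":0},{"grip":1,"offset":[0,0,-0.19],"yaw":0}]' >/dev/null;  python3 -m jog '[{"grip":1,"offset":[-0.04,0,-0.03],"yaw":-0.1},{"grip":1,"offset":[-0.09,0,-0.06],"yaw":-0.25},{"grip":1,"offset":[-0.11,0,-0.06],"yaw":-0.32},{"grip":1,"offset":[-0.11,0,-0.06],"yaw":-0.32},{"grip":1,"offset":[-0.11,0,-0.06],"yaw":-0.32},{"grip":1,"offset":[-0.11,0,-0.06],"yaw":-0.32}]' >/dev/null; python3 -c "
from h import *
p,X=fresh(); cv2.imwrite('pics/w5.png',p[:,:,::-1]); go(.5904,.2381,.17,4.9)
p,X=cloud('scene');cv2.imwrite('pics/s6.png',p[:,:,::-1])"
```

```text
t 43.7 off [-0.0005, -0.0004, 0.0012] yaw 0.002 angY -13.3 grasp [0.5909, 0.2385, 0.0702] j6 31.6 w 0.0587 F [-1.0, 1.0, 2.8]
[0.5921 0.2402] r 31.3 z 0.0825 centroid deg 6.5 axis 5.5 rect 28 15 545
[0.5995 0.1429] r 31.1 z 0.0823 centroid deg 3.9 axis 4.4 rect 27 15 421
[0.6097 0.05  ] r 31.3 z 0.0822 centroid deg 4.7 axis 3.9 rect 27 17 365
t 45.5 off [0.1033, 0.0373, 0.1537] yaw 0.004 angY 5.1 grasp [0.5575, 0.1315, 0.3224] j6 3.6 w 0.0852 F [0.0, -0.6, 0.0]
```

View pics/w5.png

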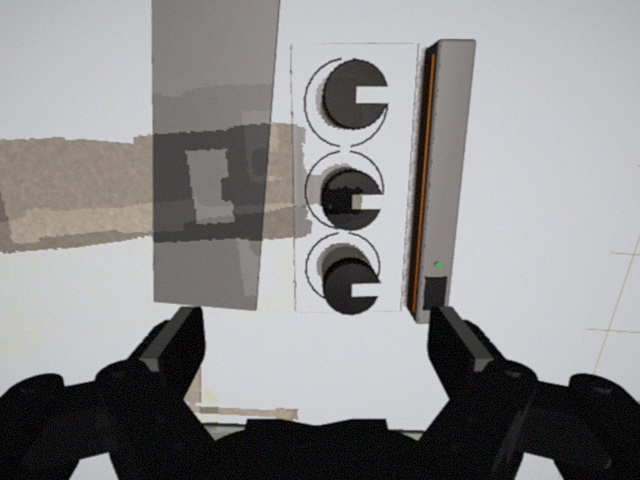

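View pics/s6.png

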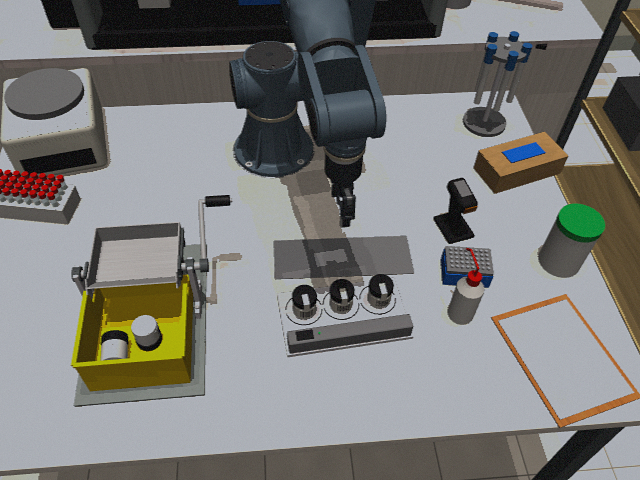

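The wrist and scene views agree. Three sealed jars stand on the deck at (304,302), (342,295) and (380,290), with seals toward the reader. Two spent jars are in the bin at (115,346) and (147,332), the pan is level and empty, and the bystanders look unmoved. Handing in.

```bash
python3 -c "
from station import job_done
print(job_done())"
```

```text
the job is handed in; nothing more can be done
None
```

The reagent change is done and handed in at about 45.5 s of the 208 s allowed. `job_done` gave no verdict.

- **Spent jars:** There were two. I stood both in the level pan, tipped them together into the yellow bin with the lever, and brought the pan back down empty. Its floor measured level, and the last picture shows both jars in the bin.
- **Fresh jars:** There were three. Each stands upright within about 3 mm of its circle's centre. Their labels point at 4 to 6.5° in the world frame, against a reader direction of about 5°.
- **Bystanders:** The tip box, wash bottle and hand scanner look unmoved in the last picture; I did not measure them again. I saw no jar get knocked aside.

**Checks that disagreed:**
- One oblique wrist view read the middle jar's label at 12 to 14°, but the last view from nearly straight above read about 4°.
- The scene camera's seal angles were off by up to about 15° on the jars seen at a slant, so I used the wrist camera's.
- While swinging the lever I briefly saw about 24 N at the wrist, so I lowered the path by 2 mm and the force dropped to about 10 N.

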